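Tug-check the catches of two flip-lid bins

TASK

Make sure that both flip-lid bins under the rack are really caught shut, first the one with the green lid, then the one with the cream lid. Give the lid a firm, steady tug by its handle for about half a second; if it gives, press it down until its catch takes and tug again, until it holds. Leave both lids shut and let go of, and do not knock over or shift anything else.

Things in the scene. Friction and masses are not known exactly. Their poses are not given: they have to be found in the camera images.
- green_bin: White storage bin with the sage-green lid: 190 mm deep, 170 wide, 205 high at the back, 90 at the front, fixed. Origin: middle of its underside; x to its back, z up. Its lid slopes down towards the robot at 38 degrees. A hidden catch may or may not hold it at the start (differs by run): both look the same. The catch takes when the lid is pressed nearly to its stop.
- green_handle (a point): Centre of the round wooden handle roller on the sage-green lid (14 mm thick, 78 mm long, turns freely between two stems 90 mm apart). y runs along it, z straight out of the lid (shut: 38 degrees from vertical, leaning to the robot), x up the slope. It is 38 mm above the lid's face. The shelf overhangs it, so a gripper must lean, coming in along the lid's normal.
- green_hinge (a point): Hinge line of the sage-green lid at its upper rear edge; the line runs along y. The handle's centre is 145 mm down the slope and 36 mm along the lid's normal from here, so it moves on an arc: for each 10 mm out of the lid also 2.5 mm up the slope, for 5 mm inwards 1.2 mm down the slope. Follow the arc.
- green_lid (a joint): Opening angle of the sage-green lid, rad: 0 shut on its rubber seal, + open (to 0.9). Pressing squeezes the seal to a stop at -0.034 (5 mm at the handle, about 10 N); let go, it springs back to 0. A caught lid comes up only 0.014 (2 mm at the handle), then stops firmly; one not caught rises freely at 2 N and falls shut by its own weight.
- green_pull (a joint): How far the sage-green lid's handle is drawn out of the lid against its spring, m: 0 to 0.006, 2 N per mm of pull straight out of the lid. A firm tug (8 to 10 N) on a lid that holds draws it 4 to 5 mm; a lid that gives follows the hand and the handle is drawn out only about 1 mm. Pushing on it presses the lid rigidly.
- cream_bin: White storage bin with the yellowish-cream lid: 190 mm deep, 170 wide, 205 high at the back, 90 at the front, fixed. Origin: middle of its underside; x to its back, z up. Its lid slopes down towards the robot at 38 degrees. A hidden catch may or may not hold it at the start (differs by run): both look the same. The catch takes when the lid is pressed nearly to its stop.
- cream_handle (a point): Centre of the round wooden handle roller on the yellowish-cream lid (14 mm thick, 78 mm long, turns freely between two stems 90 mm apart). y runs along it, z straight out of the lid (shut: 38 degrees from vertical, leaning to the robot), x up the slope. It is 38 mm above the lid's face. The shelf overhangs it, so a gripper must lean, coming in along the lid's normal.
- cream_hinge (a point): Hinge line of the yellowish-cream lid at its upper rear edge; the line runs along y. The handle's centre is 145 mm down the slope and 36 mm along the lid's normal from here, so it moves on an arc: for each 10 mm out of the lid also 2.5 mm up the slope, for 5 mm inwards 1.2 mm down the slope. Follow the arc.
- cream_lid (a joint): Opening angle of the yellowish-cream lid, rad: 0 shut on its rubber seal, + open (to 0.9). Pressing squeezes the seal to a stop at -0.034 (5 mm at the handle, about 10 N); let go, it springs back to 0. A caught lid comes up only 0.014 (2 mm at the handle), then stops firmly; one not caught rises freely at 2 N and falls shut by its own weight.
- cream_pull (a joint): How far the yellowish-cream lid's handle is drawn out of the lid against its spring, m: 0 to 0.006, 2 N per mm of pull straight out of the lid. A firm tug (8 to 10 N) on a lid that holds draws it 4 to 5 mm; a lid that gives follows the hand and the handle is drawn out only about 1 mm. Pushing on it presses the lid rigidly.
- rack: Open rack over both bins, which stand 230 mm apart (either colour may be left): wooden shelf 236 x 560 x 16 mm, underside at 320 mm (160 mm above the handles), four thin dark posts. Fixed. Origin on the worktop midway between the bins' origins; x to its back. The shelf's front edge is at x = -0.096, about 12 mm nearer the robot than the handles.
- spice_red: Bystander: spice jar with a red cap, 45 x 108 mm, standing on the rack's shelf. Origin: middle of its underside.
- spice_dark: Bystander: spice jar with a black cap, 40 x 105 mm, standing on the rack's shelf. Origin: middle of its underside.
- salt_shaker: Bystander: salt shaker with a grey top, 44 x 90 mm, standing in front of the bins. Origin: middle of its underside.
- food_tin: Bystander: short round food tin, 76 mm wide, 58 mm high, standing to the front left. Origin: middle of its underside.
- lemon: Bystander: lemon, 71 mm, on the bamboo board at the front right. Origin: middle of its underside.

How it is judged (in metres and radians):
On the way, in this order (a step that is already met when the one before it is completed fails the run):
1. the green lid holds a tug of at least 6 N for 0.3 s: its handle is drawn out by more than 3 mm while the lid stays within 0.03 rad of shut (value of joint green_pull above 0.003 m and value of joint green_lid below 0.03 rad), for 0.3 s.
2. the cream lid holds a tug of at least 6 N for 0.3 s: its handle is drawn out by more than 3 mm while the lid stays within 0.03 rad of shut (value of joint cream_pull above 0.003 m and value of joint cream_lid below 0.03 rad), for 0.3 s.
At the end, for the whole second after the job is handed in: Both lids rest shut (within 0.012 rad), both handles have sprung back (less than 1.5 mm drawn out) and nothing is moving, after the green lid and then the cream lid have each held a tug (value of joint green_lid between -0.012 and 0.012 rad and value of joint each of green_pull, cream_pull below 0.0015 m and velocity of joint each of green_lid, cream_lid below 0.05 rad/s and value of joint cream_lid between -0.012 and 0.012 rad); the robot touches nothing.
It fails at once if a spice jar on the rack is shifted by more than 40 mm or tipped (distance of any of spice_red, spice_dark from where it was at the start of the episode above 0.04 m or angle between any of spice_red, spice_dark's own z axis and vertical above 0.5 rad).
It fails at once if the salt shaker or the food tin is shifted by more than 40 mm or tipped (distance of any of salt_shaker, food_tin from where it was at the start of the episode above 0.04 m or angle between any of salt_shaker, food_tin's own z axis and vertical above 0.5 rad).
It fails at once if the lemon is shifted by more than 40 mm (distance of lemon from where it was at the start of the episode above 0.04 m).
It also fails if it takes over 61 s, if anything falls off the work surface, if the arm or the gripper's body presses on something with over 40 N, if the wrist force passes 120 N, or if a joint passes its speed limit or range.

ROBOT

A 6-joint arm with a two-finger parallel gripper is mounted at the origin on a cart in front of the work surface, level with it; the furniture and walls round the work are solid. World frame = base frame: x ahead of the robot, y to its left, z up, the work surface at z = 0. Lengths are in m, angles in degrees, forces in N, time in s.
With the tool pointing down it reaches from about 0.375 to 0.9 m from the base axis. Payload 3.1 kg.
Tool frame: the origin (TCP) lies between the finger pads; the fingertips stand 11 mm ahead of it and the grasp point (between the pads) lies 8 mm behind it; z points along the fingers, y is the line along which they close (so a half turn about z gives the same grasp; the last joint's range is limited). The gripper opens to 87 mm and grips with 3 to 60 N. Pads are 19 mm wide; open, the fingers measure 117 mm over their backs; the gripper's body (75 mm by 190 mm) begins 51 mm behind the grasp point.
Start: joints at [55.835, 30.224, 82.088, -0, 67.689, -10.227], TCP at [0.254, 0.571, 0.234] pointing down, gripper open.
Joint ranges: [-176.69, 176.69], [-43.24, 126.21], [12.49, 139.97], [-82, 262], [0, 151.66], [-163.58, 163.58]. Speed limits (degrees/s): [159.86, 159.86, 180, 180, 180, 180].

INTERFACE

Orientations are given as a 3x3 rotation matrix whose columns are the frame's x, y, z axes.
In Python, from rig import bot gives the robot as it stands.
- The arm moves only by the tool apply_moves, never from a script. Its argument "steps" is a list that holds one entry, the list of rows, each a list of 7 numbers: the shift along the tool's x, y, z in cm, then the turn, a rotation vector about the tool's x, y, z in degrees, then the gripper command: -1 is shut, 1 is fully open, values between are in proportion. In form: [[[dx, dy, dz, rx, ry, rz, jaw], ...]]. A call has 1 to 20 rows; each row is the pose to reach, as a shift and turn from the pose commanded when the call began, along the tool's axes at that moment; what a row does not reach only later rows make up. A row lasts 1/8 s, in which the tool goes at most 62.5 mm and 10.7 degrees, less where a joint would pass 70% of its speed; a pose out of reach is approached as far as the arm can. A call with a gripper value outside its range is refused whole. The fingers move at their own pace and stop on an object; the grip force is fixed at half the most. Time passes only in rows, so rows that repeat a pose let the fingers close. It gives the time, the measured TCP pose, the force, the opening and the grip force at its end, in the units of the state.
- bot.read_state(): the state, without advancing time (a new reading comes with each control period).
- bot.capture(name): name is "scene" or "top" or "wrist"; returns the picture (420x560x3 uint8, blue, green, red); there is no depth.
- bot.camera_model(name): a dict with "intrinsics" (3x3 intrinsics, pixels), "R" (3x3) and "t" (3): a world point X has camera coordinates R X + t. Camera axes: x right, y down, z forward; pixel columns grow to the right and rows downward; lengths in m; the calibration is good to about 2 mm. A picture is of the moment at which its call begins: read the wrist's pose just before it. camera_model takes no time and is no camera call; for the wrist camera it gives the pose at the moment of the call.
- bot.hand_in(): hands the job in; it is judged then, once.
The state is a dict: "time_s": time; "joint_positions": joint angles; "qvel": joint speeds; "tau": joint torques, N m; "position": TCP position; "tcp_rot": TCP orientation; "force": force on the tool from outside, world axes, zero at the start; "moment": the same for the moment, N m; "opening": opening from 0.0 (shut) to 1.0 (fully open); "grasp_force": force on a finger pad.
Only numpy, scipy, OpenCV 4.12 (cv2) and the standard library are available. Lean on these libraries where they do the work, as an engineer would, in place of code of your own. Each camera call takes 0.05 s, during which the arm holds its last target. There are 200 camera calls.

## Working session

There is one attempt and no reset: what is moved stays moved. The work goes in short steps, Python scripts to look and compute and a tool call to move; the robot and the scene stay as the last step left them, time stands still between calls to the robot, and variables do not carry over. Pictures are saved under pics/ and viewed, at most 10 in all, crops included, and the job is handed in when it is done.

Besides the shell and the picture viewer there is one more tool, called after "Call:" by a JSON object that holds its "fn" and its "kwargs". apply_moves: Moves the arm, as the interface text tells. Its arguments: {"type":"object","properties":{"steps":{"type":"array","items":{"type":"array","items":{"type":"array","items":{"type":"number"}}}}},"required":["steps"]}

```bash
mkdir -p pics
python3 - <<'E'
from rig import bot
import cv2,numpy as np
np.set_printoptions(precision=4,suppress=True)
s=bot.read_state();print(s['time_s'],s['position'],s['tcp_rot'],s['force'])
for n in ("scene","top"):
    m=bot.camera_model(n);print(n,m)
    cv2.imwrite(f"pics/{n}0.png",bot.capture(n))
E
```

```text
0.0 [0.2532 0.5707 0.2326] [[-0.914   0.4057 -0.0012]
 [ 0.4057  0.914  -0.0018]
 [ 0.0004 -0.0021 -1.    ]] [-0.3719 -0.123   0.2218]
scene {'intrinsics': array([[493.3601,   0.    , 285.7515],
       [  0.    , 493.3601, 214.4141],
       [  0.    ,   0.    ,   1.    ]]), 'R': array([[ 0.8082,  0.5889, -0.007 ],
       [ 0.5149, -0.7124, -0.4768],
       [-0.2858,  0.3817, -0.879 ]]), 't': array([-0.4144, -0.1984,  1.5318])}
top {'intrinsics': array([[457.0593,   0.    , 280.8473],
       [  0.    , 457.0593, 207.6084],
       [  0.    ,   0.    ,   1.    ]]), 'R': array([[ 0.2147, -0.9765,  0.0168],
       [-0.7712, -0.1801, -0.6106],
       [ 0.5993,  0.1182, -0.7918]]), 't': array([-0.1407,  0.5208,  1.0177])}
```

View pics/scene0.png

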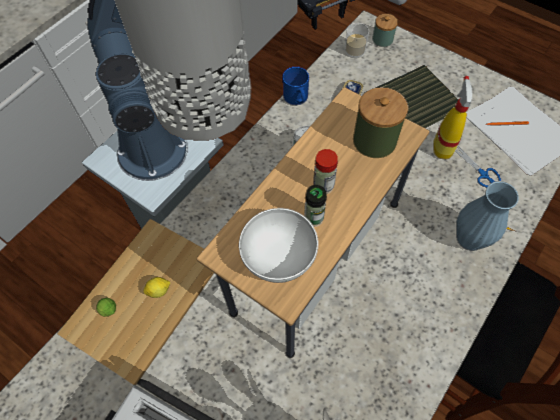

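View pics/top0.png

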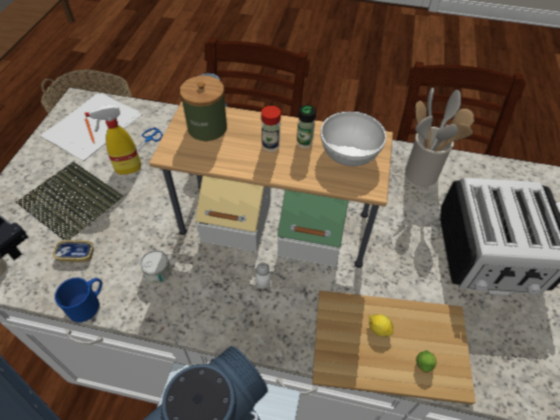

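Top view: the cream handle is at about (225,215) and the green one at (311,231). The salt shaker is at (262,277), with the shelf's front corners at (157,163) and (388,192). The scene view hides the handles behind the shelf. Its front corners there are (203,257) on the right and about (345,95) on the left.

```bash
cat > h.py <<'E'
from rig import bot
import cv2,numpy as np
from scipy.spatial.transform import Rotation as Ro
np.set_printoptions(precision=4,suppress=True)
def ray(m,p):
    d=m["R"].T@np.linalg.solve(m["intrinsics"],[p[0],p[1],1.]);return -m["R"].T@m["t"],d/np.linalg.norm(d)
def onz(m,p,z):
    c,d=ray(m,p);return c+d*(z-c[2])/d[2]
def tri(*mp):
    A=0;b=0
    for m,p in mp:
        c,d=ray(m,p);P=np.eye(3)-np.outer(d,d);A=A+P;b=b+P@c
    return np.linalg.solve(A,b)
def proj(m,X):
    q=m["intrinsics"]@(m["R"]@X+m["t"]);return q[:2]/q[2]
def move(pos,R):
    "shift (cm) and rotvec (deg) from present pose"
    s=bot.read_state();R0=np.array(s["tcp_rot"])
    return R0.T@(np.array(pos)-s["position"])*100, Ro.from_matrix(R0.T@R).as_rotvec(degrees=True)
def tool(yaw,lean):
    a=np.radians(lean);z=np.array([np.sin(a),0,-np.cos(a)]);x=np.array([0,1.,0])
    return Ro.from_euler('z',yaw,degrees=True).as_matrix()@np.c_[x,np.cross(z,x),z]
E
python3 - <<'E'
from h import *
t=bot.camera_model("top");s=bot.camera_model("scene");w=bot.camera_model("wrist")
for n,p,z in [("cream",(225,215),.16),("creamL",(208,213),.16),("creamR",(242,217),.16),("green",(311,231),.16),("gL",(294,228),.16),("gR",(328,233),.16),("shFL",(157,163),.336),("shFR",(388,192),.336),("salt",(262,287),0),("saltTop",(262,268),.09),("lemon",(381,325),.03)]: print(n,onz(t,p,z))
print(tri((t,(388,190)),(s,(203,257))))
S=bot.read_state();R=np.array(S["tcp_rot"])
C=-w["R"].T@w["t"];print("cam in tool",R.T@(C-S["position"]));print("cam axes in tool",R.T@w["R"].T, w["intrinsics"])
E
```

```text
cream [0.4959 0.1181 0.16  ]
creamL [0.492  0.1635 0.16  ]
creamR [0.4997 0.0729 0.16  ]
green [ 0.4967 -0.1116  0.16  ]
gL [ 0.496  -0.0671  0.16  ]
gR [ 0.5004 -0.1552  0.16  ]
shFL [0.4831 0.2655 0.336 ]
shFR [ 0.5184 -0.2717  0.336 ]
salt [ 0.3941 -0.0045  0.    ]
saltTop [ 0.4017 -0.0041  0.09  ]
lemon [ 0.342  -0.3287  0.03  ]
[ 0.5079 -0.2677  0.3549]
cam in tool [ 0.0814  0.0002 -0.1517]
cam axes in tool [[-0.0004 -0.9557 -0.2945]
 [ 1.     -0.0005  0.    ]
 [-0.0002 -0.2945  0.9557]] [[320.0214   0.     279.095 ]
 [  0.     320.0214 209.1934]
 [  0.       0.       1.    ]]
```

Run:
```python
from h import *
print(*move([.30,.40,.38],tool(3,0)));print(*move([.37,-.10,.28],tool(3,45)))
```

```text
[-11.1991 -13.7317 -14.7107] [-0.111   0.0438 63.0632]
[-37.887  -56.5717  -4.6363] [-40.3835 -24.6718  59.6803]
```

Call:
{"fn": "apply_moves", "kwargs": {"steps": [[[-2,-2,-5,0,0,9,1],[-4,-4,-9,0,0,18,1],[-6,-7,-13,0,0,27,1],[-8,-9,-14.7,0,0,36,1],[-10,-12,-14.7,0,0,45,1],[-11.2,-13.7,-14.7,0,0,54,1],[-13,-17,-14,0,0,62,1],[-16,-21,-13,-4,-3,62,1],[-19,-26,-12,-8,-5,62,1],[-22,-30,-11,-13,-8,62,1],[-25,-35,-10,-18,-11,61,1],[-28,-40,-9,-23,-14,61,1],[-31,-45,-8,-28,-17,60,1],[-34,-50,-6.5,-33,-20,60,1],[-36,-54,-5.5,-38,-23,60,1],[-37.9,-56.6,-4.6,-40.4,-24.7,59.7,1],[-37.9,-56.6,-4.6,-40.4,-24.7,59.7,1],[-37.9,-56.6,-4.6,-40.4,-24.7,59.7,1]]]}}

```text
time_s: 2.35
position: [0.3694, -0.0448, 0.2927]
tcp_rot: [[-0.071, 0.733, 0.677], [0.997, 0.037, 0.065], [0.023, 0.68, -0.733]]
force: [0.5, 0.1, -0.9]
opening: 1.0
grasp_force: 0.0
```

Run:
```python
from h import *
s=bot.read_state();print(s['time_s'],s['position'],s['tcp_rot'],s['force'],s['joint_positions'])
w=bot.camera_model("wrist");np.savez("w1.npz",**w)
cv2.imwrite("pics/w1.png",bot.capture("wrist"))
for p in ([.4967,-.1116,.16],[.4959,.1181,.16]):print(proj(w,np.array(p)))
```

```text
2.35 [ 0.3694 -0.0448  0.2927] [[-0.0707  0.7327  0.6769]
 [ 0.9972  0.0365  0.0646]
 [ 0.0226  0.6796 -0.7333]] [ 0.5325  0.0606 -0.9244] [ -58.2404   -6.4605  139.2485   61.3184   44.0081 -106.8499]
[279.6051 258.0949]
[287.6128  35.7207]
```

View pics/w1.png

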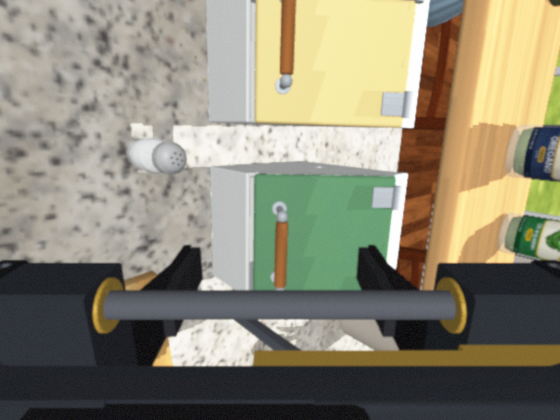

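Wrist view: the green roller runs from its left stem at (280,210) to its right stem at about (278,278). The cream roller's right stem is at (284,83). The shelf's front edge is at about column 440–460. The arm is folded near its elbow limit, so I triangulate the handles and fit the reach before moving on.

Run:
```python
from h import *
w=dict(np.load("w1.npz"));t=bot.camera_model("top");s=bot.camera_model("scene")
g=tri((t,(311,231)),(w,(280,245)));print("green",g,proj(t,g),proj(w,g))
gl=tri((t,(294,228)),(w,(280,211)));print("gL",gl,proj(t,gl),proj(w,gl))
c=tri((t,(242,217)),(w,(285,83)));print("creamR",c,proj(t,c),proj(w,c))
# shelf: bottom front edge via wrist rays at z=.32 
for p in [(475,0),(425,290)]:print(onz(w,p,.32),onz(w,p,.336))
im=cv2.imread("pics/top0.png")[180:260,180:350]
w1=cv2.imread("pics/w1.png")[60:300,240:330]
o=np.zeros((400,800,3),np.uint8);a=cv2.resize(im,None,fx=3.2,fy=3.2,interpolation=2);o[:a.shape[0],:a.shape[1]]=a
b=cv2.resize(w1,None,fx=1.65,fy=1.65,interpolation=2);o[:b.shape[0],560:560+b.shape[1]]=b
cv2.imwrite("pics/c1.png",o)
```

```text
green [ 0.518  -0.1091  0.1339] [310.8183 229.9896] [277.936  245.7489]
gL [ 0.5133 -0.0641  0.138 ] [293.8432 227.3705] [278.6696 211.5692]
creamR [0.5152 0.0788 0.1382] [241.8295 216.8965] [284.7968  83.4844]
[0.5078 0.1138 0.32  ] [0.4619 0.0976 0.336 ]
[ 0.4995 -0.0868  0.32  ] [ 0.4552 -0.0656  0.336 ]
```

View pics/c1.png

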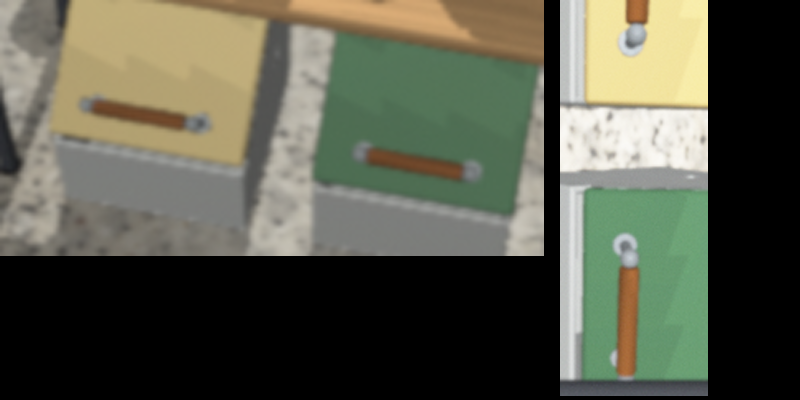

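The crop gives cleaner roller ends:

| View | Handle | Roller ends |
|---|---|---|
| Top | green | (294.7,228.4) and (325.6,233.8) |
| Top | cream | (208.8,213.4) and (238.4,218.4) |
| Wrist | green | (282.4,221) and (280,288) |
| Wrist | cream, right end only | (286.7,73) |

```bash
python3 - <<'E'
from h import *
w=dict(np.load("w1.npz"));t=bot.camera_model("top")
P=[]
for a,b in [((294.7,228.4),(282.4,221)),((325.6,233.8),(280,288)),((238.4,218.4),(286.7,73))]:
    g=tri((t,a),(w,b));P.append(g);print(g,proj(t,g)-a,proj(w,g)-b)
print("green c",(P[0]+P[1])/2,np.linalg.norm(P[0]-P[1]))
print(onz(t,(208.8,213.4),P[2][2]),onz(t,(223.6,215.9),.155))
E
python3 - <<'E'
# reach: fit family of arms to 2 states
import numpy as np
from scipy.optimize import least_squares
S=[((30.224,82.088),.6246,.709),((-6.46,139.25),.089,.642)]
f=lambda p,j:(p[0]+p[2]*np.sin(np.radians(j[0]))+p[4]*np.sin(np.radians(j[0]+j[1])+p[3]),p[1]+p[2]*np.cos(np.radians(j[0]))+p[4]*np.cos(np.radians(j[0]+j[1])+p[3]))
for a in(-.05,0,.05,.1):
  r=least_squares(lambda q:np.ravel([np.subtract(f([a,*q],j),(x,z)) for j,x,z in S]),[.35,.4,0.2,.45]);print(a,r.x,r.cost)
E
```

```text
[ 0.4967 -0.0684  0.1602] [-0.1323 -0.5578] [-1.2376  0.5148]
[ 0.4977 -0.1493  0.1602] [-0.0446 -0.4033] [-0.8545  0.2607]
[0.4876 0.0806 0.1687] [-0.6732 -0.2916] [-0.5731  2.0689]
green c [ 0.4972 -0.1089  0.1602] 0.08085032891737841
[0.4852 0.1582 0.1687] [0.4957 0.1223 0.155 ]
-0.05 [1.10611111 0.39942753 0.6134998  0.88043117] 5.119121792181273e-31
0 [1.34374808 0.30919781 0.70189433 1.01654782] 6.201494420926899e-32
0.05 [1.58138506 0.2189681  0.76902268 1.15871161] 9.827105815864004e-23
0.1 [1.81902204 0.12873838 0.82129987 1.30494767] 8.545776012505097e-21
```

Run:
```python
from h import *
print(*move([.425,-.09,.235],tool(2,45)));print(*move([.46,-.109,.197],tool(2,45)))
```

```text
[-4.146  -0.0377  7.7352] [-2.1893 -1.6924  0.3738]
[-6.3162 -0.1176 12.7933] [-2.1893 -1.6924  0.3738]
```

Call:
{"fn": "apply_moves", "kwargs": {"steps": [[[-1,0,2.5,-1,-1,0,0.2],[-2.5,0,5,-2,-1.5,0,0.2],[-4.1,0,7.7,-2.2,-1.7,0.4,0.2],[-4.1,0,7.7,-2.2,-1.7,0.4,0.2]]]}}

```text
time_s: 2.9
position: [0.4263, -0.0812, 0.2344]
tcp_rot: [[-0.045, 0.712, 0.701], [0.999, 0.023, 0.041], [0.013, 0.702, -0.712]]
force: [-1.0, 0.1, -0.3]
opening: 0.649
grasp_force: 0.0
```

Run:
```python
from h import *
s=bot.read_state();print(s['time_s'],s['position'],s['tcp_rot'],s['force'],s['joint_positions'],s['opening'])
print(*move([.425,-.09,.235],tool(2,45)));print(*move([.46,-.109,.197],tool(2,45)))
```

```text
2.9 [ 0.4263 -0.0812  0.2344] [[-0.0452  0.7121  0.7006]
 [ 0.9989  0.023   0.041 ]
 [ 0.0131  0.7017 -0.7124]] [-0.9736  0.0903 -0.2867] [ -50.6502   13.6451  139.8158   95.1058   34.7549 -139.5748] 0.6493545093014916
[-0.8722 -0.0758 -0.1701] [-0.436  -0.9492 -0.1101]
[-2.9781 -0.2936  4.911 ] [-0.436  -0.9492 -0.1101]
```

Call:
{"fn": "apply_moves", "kwargs": {"steps": [[[-1.2,-0.1,1.5,0,-0.5,0,0.1],[-2.2,-0.2,3.2,0,-0.9,0,0.1],[-3,-0.3,4.9,0,-0.9,0,0.1],[-3,-0.3,4.9,0,-0.9,0,0.1]]]}}

```text
time_s: 3.4
position: [0.4598, -0.1088, 0.1998]
tcp_rot: [[-0.035, 0.709, 0.704], [0.999, 0.027, 0.023], [-0.003, 0.705, -0.709]]
force: [-0.4, 0.7, 0.5]
opening: 0.555
grasp_force: 0.0
```

Run:
```python
from h import *
s=bot.read_state();print(s['time_s'],s['position'],s['tcp_rot'],s['force'],s['joint_positions'],s['opening'])
for L in(43,45,48):print(*move(np.array([.497,-.109,.160])+.008*tool(2,L)[:,2],tool(2,L)))
w=bot.camera_model("wrist");np.savez("w2.npz",**w);cv2.imwrite("pics/w2.png",bot.capture("wrist"))
print(proj(w,np.array([.497,-.109,.160])))
```

```text
3.4 [ 0.4598 -0.1088  0.1998] [[-0.0354  0.7089  0.7044]
 [ 0.9994  0.0271  0.023 ]
 [-0.0028  0.7048 -0.7094]] [-0.4347  0.6777  0.5336] [ -48.1694   22.9002  137.255   108.9011   34.8218 -153.1172] 0.5548139499455544
[-0.1396 -0.1969  6.2396] [1.8148 0.0936 0.1321]
[-0.1397 -0.1689  6.24  ] [-0.1852  0.0913  0.1337]
[-0.1398 -0.1271  6.2388] [-3.1852  0.0877  0.1361]
[276.3149 236.0767]
```

View pics/w2.png

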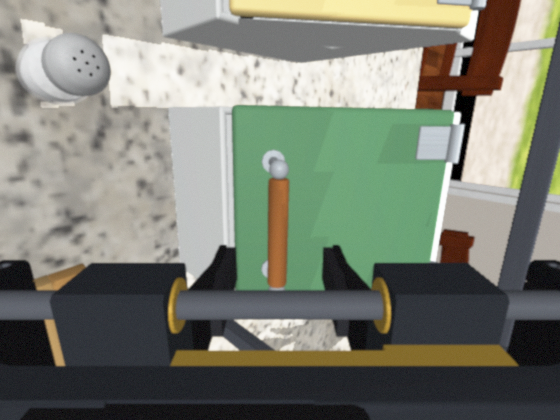

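The roller is centred between the fingers, at about (278,233) against a predicted (276,236). The salt shaker is clear at (65,68). Joint 6 is close to its limit, though, so I back off and make the equivalent half turn of the tool.

Call:
{"fn": "apply_moves", "kwargs": {"steps": [[[1.5,0.1,-2.5,0,0,0,0.1],[3,0.3,-4.9,0,0,5,0.1],[3,0.3,-4.9,0,0,15,0.1],[3,0.3,-4.9,0,0,25,0.1],[3,0.3,-4.9,0,0,35,0.1],[3,0.3,-4.9,0,0,45,0.1],[3,0.3,-4.9,0,0,55,0.1],[3,0.3,-4.9,0,0,65,0.1],[3,0.3,-4.9,0,0,75,0.1],[3,0.3,-4.9,0,0,85,0.1],[3,0.3,-4.9,0,0,95,0.1],[3,0.3,-4.9,0,0,105,0.1],[3,0.3,-4.9,0,0,115,0.1],[3,0.3,-4.9,0,0,125,0.1],[3,0.3,-4.9,0,0,135,0.1],[3,0.3,-4.9,0,0,145,0.1],[3,0.3,-4.9,0,0,155,0.1],[3,0.3,-4.9,0,0,165,0.1],[3,0.3,-4.9,0,0,175,0.1],[3,0.3,-4.9,0,0,179,0.1]]]}}

```text
time_s: 5.95
position: [0.4268, -0.0799, 0.2379]
tcp_rot: [[0.046, -0.709, 0.704], [-0.999, -0.042, 0.022], [0.014, -0.704, -0.71]]
force: [-0.1, 0.5, 0.3]
opening: 0.549
grasp_force: 0.0
```

```bash
cat >> h.py <<'E'
def tool2(yaw,lean): return tool(yaw,lean)@np.diag([-1.,-1,1])
E
python3 - <<'E'
from h import *
s=bot.read_state();print(s['time_s'],s['position'],s['tcp_rot'],s['joint_positions'],s['opening'])
H=np.array([.497,-.109,.160])
for L in(43,46):
  R=tool2(2,L)
  for b in (-.052,.008):print(L,b,*move(H+b*R[:,2],R))
E
```

```text
5.95 [ 0.4268 -0.0799  0.2379] [[ 0.0456 -0.7088  0.7039]
 [-0.9989 -0.0424  0.022 ]
 [ 0.0143 -0.7041 -0.7099]] [-49.5491  12.8489 139.9762  96.9597  33.6432  38.9099] 0.5486175263434026
43 -0.052 [3.1332 0.4679 5.2078] [-1.7677 -0.162   1.0103]
43 0.008 [ 3.1146  0.6528 11.2049] [-1.7677 -0.162   1.0103]
46 -0.052 [3.1284 0.7401 5.2065] [ 1.2322 -0.1355  1.0142]
46 0.008 [ 3.1153  0.611  11.2051] [ 1.2322 -0.1355  1.0142]
```

Call:
{"fn": "apply_moves", "kwargs": {"steps": [[[1.5,0.3,2.5,0.2,0,0.5,0.1],[3.1,0.6,5.2,0.2,-0.1,1,0.1],[3.1,0.6,7,0.2,-0.1,1,0.1],[3.1,0.6,8.5,0.2,-0.1,1,0.1],[3.1,0.6,10,0.2,-0.1,1,0.1],[3.1,0.6,11,0.2,-0.1,1,0.1],[3.1,0.6,11,0.2,-0.1,1,0.1]]]}}

```text
time_s: 6.82
position: [0.5019, -0.1089, 0.1552]
tcp_rot: [[0.037, -0.708, 0.706], [-0.999, -0.027, 0.025], [0.001, -0.706, -0.708]]
force: [-0.2, -0.1, 0.4]
opening: 0.55
grasp_force: 0.0
```

Run:
```python
from h import *
s=bot.read_state();print(s['time_s'],s['position'],s['tcp_rot'],s['force'],s['joint_positions'],s['opening'])
R=tool2(2,45);print(*move(np.array([.497,-.109,.160])+.008*R[:,2],R))
w=bot.camera_model("wrist");cv2.imwrite("pics/w3.png",bot.capture("wrist"))
print(proj(w,np.array([.497,-.109,.160])))
```

```text
6.825 [ 0.5019 -0.1089  0.1552] [[ 0.0368 -0.7075  0.7058]
 [-0.9993 -0.0269  0.0251]
 [ 0.0013 -0.7062 -0.708 ]] [-0.2186 -0.0713  0.4046] [-42.125   32.2844 134.0035 123.3961  36.1059  16.173 ] 0.5499225740998235
[-0.0045  0.0063  0.1194] [0.0737 0.0247 0.1262]
[279.9524 278.0691]
```

View pics/w3.png

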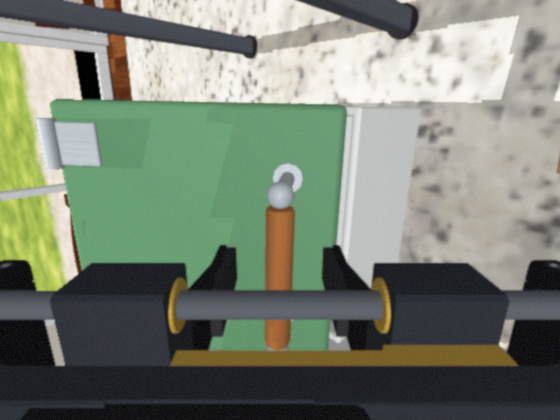

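The roller is centred between the pads at (279,277), which matches the prediction. Closing.

Call:
{"fn": "apply_moves", "kwargs": {"steps": [[[0,0,0.1,0,0,0,-1],[0,0,0.1,0,0,0,-1],[0,0,0.1,0,0,0,-1],[0,0,0.1,0,0,0,-1],[0,0,0.1,0,0,0,-1]]]}}

```text
time_s: 7.5
position: [0.503, -0.1094, 0.1544]
tcp_rot: [[0.036, -0.707, 0.707], [-0.999, -0.026, 0.025], [0.001, -0.707, -0.707]]
force: [1.4, -0.2, 2.4]
opening: 0.147
grasp_force: 30.0
```

Call:
{"fn": "apply_moves", "kwargs": {"steps": [[[0,-0.08,-0.2,0,0,0,-1],[0,-0.16,-0.4,0,0,0,-1],[0,-0.24,-0.6,0,0,0,-1],[0,-0.24,-0.63,0,0,0,-1]]]}}

```text
time_s: 8.0
position: [0.5001, -0.1094, 0.1606]
tcp_rot: [[0.036, -0.707, 0.706], [-0.999, -0.027, 0.024], [0.002, -0.707, -0.708]]
force: [4.0, 1.6, -0.2]
opening: 0.149
grasp_force: 30.0
```

Call:
{"fn": "apply_moves", "kwargs": {"steps": [[[0,-0.07,-0.2,0,0,0,-1],[0,-0.07,-0.2,0,0,0,-1],[0,-0.07,-0.2,0,0,0,-1]]]}}

```text
time_s: 8.38
position: [0.4993, -0.1094, 0.1624]
tcp_rot: [[0.036, -0.707, 0.706], [-0.999, -0.027, 0.025], [0.001, -0.707, -0.708]]
force: [4.6, 1.5, 0.1]
opening: 0.148
grasp_force: 30.0
```

The lid gives: the force stays near 2.7 N as I pull further. Pressing it down along the arc.

Call:
{"fn": "apply_moves", "kwargs": {"steps": [[[0,0.1,0.25,0,0,0,-1],[0,0.2,0.5,0,0,0,-1],[0,0.31,0.83,0,0,0,-1],[0,0.36,0.97,0,0,0,-1],[0,0.41,1.1,0,0,0,-1],[0,0.47,1.26,0,0,0,-1],[0,0.47,1.26,0,0,0,-1]]]}}

```text
time_s: 9.25
position: [0.5046, -0.1093, 0.1508]
tcp_rot: [[0.035, -0.706, 0.707], [-0.999, -0.026, 0.024], [0.001, -0.708, -0.707]]
force: [-0.6, 0.3, 9.4]
opening: 0.149
grasp_force: 30.0
```

Call:
{"fn": "apply_moves", "kwargs": {"steps": [[[0,0.04,0.1,0,0,0,-1],[0,0.06,0.2,0,0,0,-1],[0,0.06,0.2,0,0,0,-1]]]}}

```text
time_s: 9.62
position: [0.5051, -0.1093, 0.15]
tcp_rot: [[0.033, -0.705, 0.708], [-0.999, -0.024, 0.023], [0.001, -0.709, -0.705]]
force: [-8.0, -2.5, 19.1]
opening: 0.15
grasp_force: 30.0
```

Call:
{"fn": "apply_moves", "kwargs": {"steps": [[[0,-0.1,-0.3,0,0,0,-1],[0,-0.22,-0.6,0,0,0,-1],[0,-0.32,-0.88,0,0,0,-1],[0,-0.38,-1.05,0,0,0,-1],[0,-0.43,-1.18,0,0,0,-1],[0,-0.43,-1.18,0,0,0,-1]]]}}

```text
time_s: 10.38
position: [0.5003, -0.1094, 0.159]
tcp_rot: [[0.037, -0.709, 0.705], [-0.999, -0.027, 0.025], [0.001, -0.705, -0.709]]
force: [6.8, 1.8, -2.7]
opening: 0.154
grasp_force: 30.0
```

The lid is now caught: 6.3 N at 5.3 mm. I pull to about 9 N and hold.

Call:
{"fn": "apply_moves", "kwargs": {"steps": [[[0,-0.05,-0.15,0,0,0,-1],[0,-0.05,-0.15,0,0,0,-1],[0,-0.05,-0.15,0,0,0,-1],[0,-0.05,-0.15,0,0,0,-1],[0,-0.05,-0.15,0,0,0,-1],[0,-0.05,-0.15,0,0,0,-1]]]}}

```text
time_s: 11.12
position: [0.4996, -0.1095, 0.16]
tcp_rot: [[0.037, -0.709, 0.704], [-0.999, -0.027, 0.025], [0.001, -0.705, -0.71]]
force: [7.6, 2.2, -3.4]
opening: 0.151
grasp_force: 30.0
```

Call:
{"fn": "apply_moves", "kwargs": {"steps": [[[0,-0.03,-0.08,0,0,0,-1],[0,-0.03,-0.08,0,0,0,-1],[0,-0.03,-0.08,0,0,0,-1],[0,-0.03,-0.08,0,0,0,-1],[0,-0.03,-0.08,0,0,0,-1]]]}}

```text
time_s: 11.75
position: [0.4991, -0.1094, 0.1606]
tcp_rot: [[0.037, -0.71, 0.704], [-0.999, -0.027, 0.025], [0.001, -0.704, -0.71]]
force: [8.1, 1.5, -5.1]
opening: 0.148
grasp_force: 30.0
```

Call:
{"fn": "apply_moves", "kwargs": {"steps": [[[0,0.1,0.3,0,0,0,-1],[0,0.2,0.55,0,0,0,-1],[0,0.29,0.78,0,0,0,-1],[0,0.29,0.78,0,0,0,0.1],[0,0.29,0.78,0,0,0,0.1],[0,0.29,0.78,0,0,0,0.1],[0,0.29,0.78,0,0,0,0.1],[0,0.29,-1,0,0,0,0.1],[0,0.29,-3,0,0,0,0.1],[0,0.29,-5,0,0,0,0.1],[0,0.29,-6,0,0,0,0.1]]]}}

```text
time_s: 13.12
position: [0.4538, -0.1108, 0.2024]
tcp_rot: [[0.035, -0.708, 0.705], [-0.999, -0.026, 0.024], [0.002, -0.705, -0.709]]
force: [0.5, 0.4, -0.3]
opening: 0.552
grasp_force: 0.0
```

Run:
```python
from h import *
s=bot.read_state();print(s['time_s'],s['position'],s['tcp_rot'],s['force'],s['joint_positions'],s['opening'])
H=np.array([.493,.12,.160])
R=tool2(2,42)
print(*move([.40,.03,.25],R))
for b in(-.075,-.045): print(*move(H+b*R[:,2],R))
```

```text
13.125 [ 0.4538 -0.1108  0.2024] [[ 0.0353 -0.7084  0.7049]
 [-0.9994 -0.0262  0.0237]
 [ 0.0017 -0.7053 -0.7089]] [ 0.536   0.3725 -0.3247] [-49.5613  22.2769 137.7549 107.183   35.2879  27.4183] 0.5517176584501319
[-14.2583   0.0908  -6.8313] [-2.8538 -0.0522  0.0835]
[-22.932   -0.7593  -1.1726] [-2.8538 -0.0522  0.0835]
[-22.9348  -0.6099   1.8237] [-2.8538 -0.0522  0.0835]
```

Run:
```python
from h import *
R=tool2(2,45)
for p in ([.45,-.06,.255],[.457,-.02,.272],[.457,.03,.272],[.452,.08,.25]):print(*move(p,R))
```

```text
[-5.0865 -3.568  -3.8749] [ 0.1462 -0.05    0.0848]
[-9.0564 -5.3678 -4.4916] [ 0.1462 -0.05    0.0848]
[-14.0533  -5.4989  -4.3729] [ 0.1462 -0.05    0.0848]
[-19.0715  -3.7241  -3.0471] [ 0.1462 -0.05    0.0848]
```

Call:
{"fn": "apply_moves", "kwargs": {"steps": [[[-1.5,-1,-1.5,0,0,0,0.1],[-3,-2.2,-3,0,0,0,0.1],[-5,-3.6,-3.9,0,0,0,0.1],[-6.5,-4.5,-4.2,0,0,0,0.1],[-8,-5,-4.4,0,0,0,0.1],[-9,-5.4,-4.5,0,0,0,0.1],[-9,-5.4,-4.5,0,0,0,0.1]]]}}

```text
time_s: 14.0
position: [0.4575, -0.0198, 0.272]
tcp_rot: [[0.038, -0.708, 0.705], [-0.999, -0.028, 0.025], [0.002, -0.706, -0.708]]
force: [0.7, -0.3, -0.9]
opening: 0.55
grasp_force: 0.0
```

Run:
```python
from h import *
R=tool2(2,45)
s=bot.read_state();print(s['time_s'],s['position'],s['tcp_rot'],s['force'],s['joint_positions'],s['opening'])
for p in ([.457,-.02,.272],[.457,.03,.272],[.452,.08,.25],[.452,.12,.22]):print(*move(p,R))
```

```text
14.0 [ 0.4575 -0.0198  0.272 ] [[ 0.0376 -0.7079  0.7053]
 [-0.9993 -0.028   0.0252]
 [ 0.0019 -0.7058 -0.7084]] [ 0.7152 -0.3342 -0.8979] [-32.4346   6.8716 134.5415  91.854   23.5649  61.8782] 0.5503396663267277
[ 0.016   0.0402 -0.0352] [0.1058 0.033  0.1876]
[-4.9804 -0.0998  0.0908] [0.1058 0.033  0.1876]
[-9.9999  1.6669  1.4227] [0.1058 0.033  0.1876]
[-14.0028   3.6723   3.6487] [0.1058 0.033  0.1876]
```

```bash
cat > fk.py <<'E'
import numpy as np
from scipy.spatial.transform import Rotation as Ro
from scipy.optimize import least_squares
D=[([55.835,30.224,82.088,0,67.689,-10.227],[.2532,.5707,.2326],[[-.914,.4057,-.0012],[.4057,.914,-.0018],[.0004,-.0021,-1]]),
([-58.2404,-6.4605,139.2485,61.3184,44.0081,-106.8499],[.3694,-.0448,.2927],[[-.0707,.7327,.6769],[.9972,.0365,.0646],[.0226,.6796,-.7333]]),
([-50.6502,13.6451,139.8158,95.1058,34.7549,-139.5748],[.4263,-.0812,.2344],[[-.0452,.7121,.7006],[.9989,.023,.041],[.0131,.7017,-.7124]]),
([-48.1694,22.9002,137.255,108.9011,34.8218,-153.1172],[.4598,-.1088,.1998],[[-.0354,.7089,.7044],[.9994,.0271,.023],[-.0028,.7048,-.7094]]),
([-42.125,32.2844,134.0035,123.3961,36.1059,16.173],[.5019,-.1089,.1552],[[.0368,-.7075,.7058],[-.9993,-.0269,.0251],[.0013,-.7062,-.708]]),
([-49.5491,12.8489,139.9762,96.9597,33.6432,38.9099],[.4268,-.0799,.2379],[[.0456,-.7088,.7039],[-.9989,-.0424,.022],[.0143,-.7041,-.7099]]),
([-32.4346,6.8716,134.5415,91.854,23.5649,61.8782],[.4575,-.0198,.272],[[.0376,-.7079,.7053],[-.9993,-.028,.0252],[.0019,-.7058,-.7084]])]
E=lambda s,a:Ro.from_euler(s,a,degrees=True).as_matrix()
def fk(q,p):
    a,e,h,L2,L4x,L4z,d,c=p
    A=E('z',q[0]);B=E('y',q[1]);C=B@E('y',q[2])
    R=C@E('z',q[3])@E('y',q[4])@E('z',q[5]+c)
    x=np.array([a,e,h])+B@[0,0,L2]+C@[L4x,0,L4z]+R@[0,0,d]
    return A@x,A@R
def fit():
    res=lambda p:np.concatenate([np.r_[fk(q,p)[0]-x,.3*(fk(q,p)[1]-np.array(R)).ravel()] for q,x,R in D])
    return min((least_squares(res,[0,.1,.35,.4,0,.4,.4,c]) for c in(0,90,180,270)),key=lambda r:r.cost)
LO=[-176.69,-43.24,12.49,-82,0,-163.58];HI=[176.69,126.21,139.97,262,151.66,163.58]
def ik(x,R,q0,p):
    f=lambda q:np.r_[(fk(q,p)[0]-x)*100,20*(fk(q,p)[1]-R).ravel()]
    return least_squares(f,np.clip(q0,np.add(LO,.1),np.subtract(HI,.1)),bounds=(LO,HI),x_scale=10)
E
python3 - <<'E'
from fk import *;from h import tool2
np.set_printoptions(precision=3,suppress=True)
r=fit();p=r.x;print(p,r.cost);print(max(np.abs(r.fun)));np.save("p.npy",p)
q=D[-1][0]
H=np.array([.493,.12,.16])
for L in(40,45):
  for yaw in(-6,2,10):
    R=tool2(yaw,L)
    for b in(-.055,.008):
      for q0 in([40,30,134,230,36,-16],[40,30,134,-60,36,0],[10,30,134,150,36,0]):
        s=ik(H+b*R[:,2],R,q0,p);
        if s.cost<.02: print(L,yaw,b,round(s.cost,4),s.x)
E
```

```text
[ 0.001  0.111  0.274  0.588  0.114  0.391  0.295 90.   ] 5.443393406778106e-07
0.0006248472057872358
40 -6 -0.055 0.0 [  6.74   19.936 131.927 216.495  13.789 -25.871]
40 -6 -0.055 0.0 [  6.74   19.936 131.927 216.495  13.789 -25.871]
40 -6 0.008 0.0 [  5.154  29.472 129.815 201.299  20.018 -11.529]
40 -6 0.008 0.0 [  5.154  29.472 129.815 201.299  20.018 -11.529]
40 2 -0.055 0.0 [  0.272  19.365 133.937 175.178  13.334   3.369]
40 2 -0.055 0.0 [  0.272  19.365 133.937 175.178  13.334   3.369]
40 2 0.008 0.0 [  0.498  29.343 131.359 177.269  20.713   1.404]
40 2 0.008 0.0 [  0.498  29.343 131.359 177.269  20.713   1.404]
40 10 -0.055 0.0 [ -6.431  19.086 134.978 140.349  16.555  25.734]
40 10 -0.055 0.0 [ -6.431  19.086 134.978 140.349  16.555  25.734]
40 10 0.008 0.0 [ -4.258  29.295 132.146 155.463  22.408  11.866]
40 10 0.008 0.0 [ -4.258  29.295 132.146 155.463  22.408  11.866]
45 -6 -0.055 0.0 [  7.819  23.401 135.977 203.224  25.36  -11.327]
45 -6 -0.055 0.0 [  7.819  23.401 135.977 203.224  25.36  -11.327]
45 -6 0.008 0.0 [  5.827  32.479 132.894 196.442  30.8    -5.801]
45 -6 0.008 0.0 [  5.827  32.479 132.894 196.442  30.8    -5.801]
45 2 -0.055 0.0 [  0.114  23.178 138.516 177.032  26.709   1.318]
45 2 -0.055 0.0 [  0.114  23.178 138.516 177.032  26.709   1.318]
45 2 0.008 0.0 [  0.403  32.598 134.756 177.89   32.36    0.654]
45 2 0.008 0.0 [  0.403  32.598 134.756 177.89   32.36    0.654]
45 10 -0.055 0.0 [ -7.964  23.124 139.863 153.442  29.195  10.661]
45 10 -0.055 0.0 [ -7.964  23.124 139.863 153.442  29.195  10.661]
45 10 0.008 0.0 [ -5.17   32.698 135.718 160.639  33.927   5.402]
45 10 0.008 0.0 [ -5.17   32.698 135.718 160.639  33.927   5.402]
```

Run:
```python
from h import *;import fk
p=np.load("p.npy");R=tool2(2,45);q=fk.D[-1][0]
for x in ([.457,.01,.27],[.457,.04,.265],[.455,.07,.245],[.454,.10,.22],[.454,.119,.199]):
    s=fk.ik(np.array(x),R,q,p);q=s.x;print(round(s.cost,4),q,*move(x,R))
```

```text
0.0 [-25.8438   7.0937 135.0567 100.2684  19.6114  58.6332] [-2.9822  0.0974  0.1821] [0.1058 0.033  0.1876]
0.0 [-18.7344   8.221  135.2971 113.9693  15.9005  50.2048] [-5.9811  0.3663  0.6119] [0.1058 0.033  0.1876]
0.0 [-11.5557  12.4911 136.7703 144.154   16.4406  25.0433] [-8.9903  1.8355  1.9633] [0.1058 0.033  0.1876]
0.0 [ -4.2976  18.2579 137.8995 167.7429  21.4296   6.971 ] [-11.9967   3.5868   3.7394] [0.1058 0.033  0.1876]
0.0 [  0.1972  23.1531 138.5033 177.1592  26.6704   1.2642] [-13.8993   5.0158   5.2749] [0.1058 0.033  0.1876]
```

Call:
{"fn": "apply_moves", "kwargs": {"steps": [[[-1.5,0,0.1,0,0,0,0.1],[-3,0.1,0.2,0,0,0,0.1],[-4.5,0.2,0.4,0,0,0,0.1],[-6,0.4,0.6,0,0,0,0.1],[-7.5,1.1,1.3,0,0,0,0.1],[-9,1.8,2,0,0,0,0.1],[-10.5,2.7,2.9,0,0,0,0.1],[-12,3.6,3.7,0,0,0,0.1],[-13,4.3,4.5,0,0,0,0.1],[-13.9,5,5.3,0.1,0,0.2,0.1],[-13.9,5,5.3,0.1,0,0.2,0.1]]]}}

```text
time_s: 15.38
position: [0.4546, 0.1181, 0.1976]
tcp_rot: [[0.034, -0.709, 0.704], [-0.999, -0.023, 0.025], [-0.001, -0.705, -0.71]]
force: [-0.5, -0.5, -0.2]
opening: 0.55
grasp_force: 0.0
```

Run:
```python
from h import *
s=bot.read_state();print(s['time_s'],s['position'],s['tcp_rot'],s['force'],s['joint_positions'],s['opening'])
w=bot.camera_model("wrist");np.savez("w4.npz",**w);cv2.imwrite("pics/w4.png",bot.capture("wrist"))
for y in(.085,.12,.159):print(proj(w,np.array([.493,y,.160])))
```

```text
15.375 [0.4546 0.1181 0.1976] [[ 0.0337 -0.7091  0.7043]
 [-0.9994 -0.0232  0.0245]
 [-0.001  -0.7047 -0.7095]] [-0.4878 -0.5423 -0.1821] [ -0.017   23.2973 138.4121 176.8275  26.5307   1.4973] 0.5496792382070089
[279.5916 185.1697]
[278.4185 234.5816]
[277.2438 284.0633]
```

View pics/w4.png

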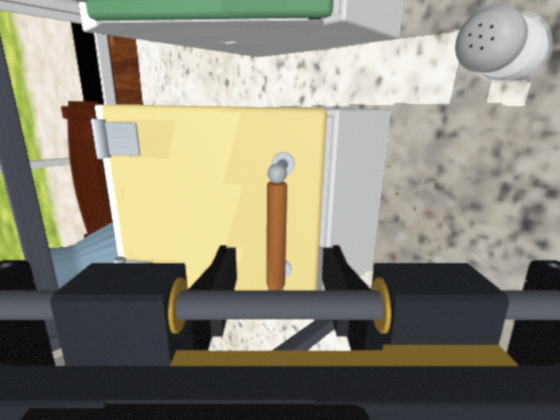

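The cream roller runs from (277,182) to (276,290), centre (276.5,236), and sits between the fingers as predicted.

Run:
```python
from h import *
w=dict(np.load("w4.npz"));t=bot.camera_model("top")
g=tri((t,(223.6,215.9)),(w,(276.5,236)));print(g,proj(t,g),proj(w,g))
R=tool2(2,45)
for H in(g,np.array([.493,.12,.16])):print(*move(H+.008*R[:,2],R))
```

```text
[0.4895 0.119  0.1648] [223.7966 215.7556] [277.1443 236.6947]
[ 0.0084 -0.0987  5.6152] [ 0.1182 -0.0184 -0.1031]
[-0.0754 -0.0135  6.2064] [ 0.1182 -0.0184 -0.1031]
```

Call:
{"fn": "apply_moves", "kwargs": {"steps": [[[0,0,1.5,0,0,0,0.1],[0,-0.05,3,0,0,0,0.1],[0,-0.05,4.5,0,0,0,0.1],[0,-0.05,5.5,0,0,0,0.1],[0,-0.05,6,0,0,0,0.1],[0,-0.05,6,0,0,0,-1],[0,-0.05,6,0,0,0,-1],[0,-0.05,6,0,0,0,-1],[0,-0.05,6,0,0,0,-1],[0,-0.05,6,0,0,0,-1]]]}}

```text
time_s: 16.68
position: [0.4978, 0.1197, 0.1571]
tcp_rot: [[0.033, -0.706, 0.707], [-0.999, -0.023, 0.025], [-0.001, -0.708, -0.707]]
force: [-0.1, 0.4, 2.4]
opening: 0.15
grasp_force: 30.0
```

Gripped. First tug, to about 6 mm.

Call:
{"fn": "apply_moves", "kwargs": {"steps": [[[0,-0.08,-0.2,0,0,0,-1],[0,-0.16,-0.4,0,0,0,-1],[0,-0.22,-0.6,0,0,0,-1],[0,-0.22,-0.6,0,0,0,-1]]]}}

```text
time_s: 17.18
position: [0.4952, 0.1197, 0.1629]
tcp_rot: [[0.034, -0.706, 0.707], [-0.999, -0.023, 0.025], [-0.001, -0.707, -0.707]]
force: [1.3, 1.4, -1.7]
opening: 0.152
grasp_force: 30.0
```

Call:
{"fn": "apply_moves", "kwargs": {"steps": [[[0,-0.07,-0.2,0,0,0,-1],[0,-0.07,-0.2,0,0,0,-1],[0,-0.07,-0.2,0,0,0,-1]]]}}

```text
time_s: 17.55
position: [0.4944, 0.1196, 0.1647]
tcp_rot: [[0.034, -0.706, 0.707], [-0.999, -0.023, 0.025], [-0.001, -0.708, -0.707]]
force: [3.5, 2.5, -1.9]
opening: 0.152
grasp_force: 30.0
```

Call:
{"fn": "apply_moves", "kwargs": {"steps": [[[0,-0.03,-0.08,0,0,0,-1],[0,-0.06,-0.16,0,0,0,-1],[0,-0.06,-0.16,0,0,0,-1],[0,-0.06,-0.16,0,0,0,-1]]]}}

```text
time_s: 18.05
position: [0.4937, 0.1196, 0.1663]
tcp_rot: [[0.034, -0.706, 0.707], [-0.999, -0.023, 0.025], [-0.001, -0.708, -0.707]]
force: [3.3, 4.1, -0.4]
opening: 0.146
grasp_force: 30.0
```

This lid gives too, staying at about 2–3 N out to 10 mm. Pressing it down.

Call:
{"fn": "apply_moves", "kwargs": {"steps": [[[0,0.12,0.35,0,0,0,-1],[0,0.24,0.7,0,0,0,-1],[0,0.35,0.96,0,0,0,-1],[0,0.42,1.12,0,0,0,-1],[0,0.48,1.28,0,0,0,-1],[0,0.53,1.42,0,0,0,-1],[0,0.53,1.42,0,0,0,-1]]]}}

```text
time_s: 18.92
position: [0.4995, 0.1197, 0.1533]
tcp_rot: [[0.033, -0.705, 0.709], [-0.999, -0.023, 0.024], [-0.001, -0.709, -0.705]]
force: [-1.8, 1.3, 8.2]
opening: 0.149
grasp_force: 30.0
```

Call:
{"fn": "apply_moves", "kwargs": {"steps": [[[0,0.04,0.1,0,0,0,-1],[0,0.07,0.2,0,0,0,-1],[0,0.07,0.2,0,0,0,-1]]]}}

```text
time_s: 19.3
position: [0.4999, 0.1197, 0.1525]
tcp_rot: [[0.033, -0.703, 0.71], [-0.999, -0.022, 0.024], [-0.001, -0.711, -0.704]]
force: [-6.7, -0.6, 16.5]
opening: 0.148
grasp_force: 30.0
```

It is on its stop at about 17 N. Tugging again.

Call:
{"fn": "apply_moves", "kwargs": {"steps": [[[0,-0.1,-0.3,0,0,0,-1],[0,-0.22,-0.6,0,0,0,-1],[0,-0.34,-0.9,0,0,0,-1],[0,-0.41,-1.1,0,0,0,-1],[0,-0.49,-1.3,0,0,0,-1],[0,-0.49,-1.3,0,0,0,-1]]]}}

```text
time_s: 20.05
position: [0.4947, 0.1196, 0.1623]
tcp_rot: [[0.034, -0.709, 0.705], [-0.999, -0.023, 0.025], [-0.001, -0.705, -0.709]]
force: [4.6, 2.8, -5.1]
opening: 0.152
grasp_force: 30.0
```

Call:
{"fn": "apply_moves", "kwargs": {"steps": [[[0,-0.05,-0.13,0,0,0,-1],[0,-0.05,-0.13,0,0,0,-1],[0,-0.05,-0.13,0,0,0,-1],[0,-0.05,-0.13,0,0,0,-1],[0,-0.05,-0.13,0,0,0,-1],[0,-0.05,-0.13,0,0,0,-1]]]}}

```text
time_s: 20.8
position: [0.4941, 0.1196, 0.1631]
tcp_rot: [[0.034, -0.709, 0.704], [-0.999, -0.023, 0.025], [-0.001, -0.705, -0.71]]
force: [6.9, 2.7, -7.3]
opening: 0.154
grasp_force: 30.0
```

It holds at 10 N. I relax, release and back off.

Call:
{"fn": "apply_moves", "kwargs": {"steps": [[[0,0.1,0.25,0,0,0,-1],[0,0.2,0.5,0,0,0,-1],[0,0.28,0.75,0,0,0,-1],[0,0.28,0.75,0,0,0,0.1],[0,0.28,0.75,0,0,0,0.1],[0,0.28,0.75,0,0,0,0.1],[0,0.28,0.75,0,0,0,0.1],[0,0.28,-1,0,0,0,0.1],[0,0.28,-3,0,0,0,0.1],[0,0.28,-5,0,0,0,0.1],[0,0.28,-5,0,0,0,0.1],[0,0.28,-5,0,0,0,0.1],[0,0.28,-5,0,0,0,0.1]]]}}

```text
time_s: 22.42
position: [0.4577, 0.1182, 0.1973]
tcp_rot: [[0.033, -0.707, 0.706], [-0.999, -0.023, 0.024], [-0.001, -0.707, -0.707]]
force: [0.3, -0.1, -0.2]
opening: 0.548
grasp_force: 0.0
```

Run:
```python
from h import *
s=bot.read_state();print(s['time_s'],s['position'],s['force'],s['opening'])
cv2.imwrite("pics/top9.png",bot.capture("top"))
```

```text
22.425 [0.4577 0.1182 0.1973] [ 0.2547 -0.0881 -0.2147] 0.5483915481835744
```

View pics/top9.png

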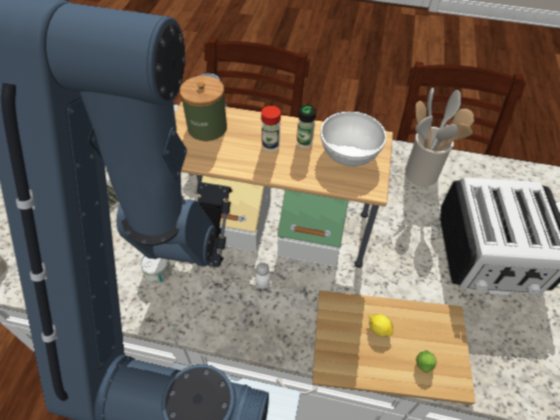

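Both lids are shut, the gripper is clear of them, and the bystanders (jars, shaker (262,277), tin (155,265), lemon) stand where they were. Handing in.

```bash
python3 -c "
from rig import bot
print(bot.hand_in())"
```

```text
the job is handed in; nothing more can be done
None
```

I've handed the job in: neither lid was caught at first, so I pressed each until its catch took, and each then held a 9–10 N tug (green first, then cream); both are shut and released, and nothing else moved in the last picture.

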